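# Weigh the boxed-in specimen jar

### The job

The low specimen jar is hemmed in between two taller bottles in the metal rack and has to go on the balance. First stand both bottles on the grey side tray, then set the jar gently on the middle of the balance's round pan while they wait there, and after that put each bottle back in the rack in the very place it came from. Keep all three upright and leave everything else where it is.

Things in the scene. Friction and masses are not known exactly. Their poses are not given: they have to be found in the camera images.
- slim_bottle: Slim clear glass bottle, black screw cap, loose, 145 mm high, about 0.2 kg. Body 54 mm in diameter up to 84 mm, shoulder narrowing up to 106 mm, neck 24 to 30 mm in diameter up to 121 mm, cap 32 mm in diameter and 24 mm high on top. Origin: centre of the underside; z up along the bottle. Starts in one end seat of the rack, at either end.
- wide_bottle: Wide squat clear glass bottle, black screw cap, loose, 115 mm high, about 0.24 kg. Body 64 mm in diameter up to 60 mm, shoulder narrowing up to 78 mm, neck 32 to 38 mm in diameter up to 91 mm, cap 40 mm in diameter and 24 mm high on top. Origin: centre of the underside; z up along the bottle. Starts in the other end seat of the rack.
- jar: Low clear glass specimen jar with flat black lid, loose, 46 mm high, about 0.12 kg. Body 56 mm in diameter; lid 58 mm in diameter, 15 mm high. Origin: centre of the underside; z up. Starts in the rack's middle seat, some 11 mm from the slim bottle and 6 mm from the wide one, too close for fingers.
- rack: Fixed aluminium trough, 88 mm (its x) by 224 mm (its y, along the row), floor 4 mm thick. Long walls 4 mm thick, 80 mm apart inside, reach 46 mm above the bench; end walls 24 mm. Three seats at y = -67, 0, +67 mm, marked by dark 48 mm discs. Origin: on the bench, centre of the underside. Things start within about 2 mm of mid-seat. Fingers reach the jar only along the row.
- tray: Fixed low grey plastic side tray, 140 mm (its x) by 230 mm (its y), walls 3 mm thick and 12 mm high, floor 3 mm thick. Origin: centre of the underside, on the bench. Empty at the start; both bottles fit side by side along y, for instance at y = -50 and +50 mm.
- balance: Fixed white bench balance, housing 50 mm high, with a rigid round steel pan 110 mm in diameter, its top 65 mm above the bench. Origin: on the bench, straight under the middle of the pan; the housing reaches from x = -140 mm (end with dark display and buttons) to x = +80 mm, and y = -80 to +80 mm. Empty at the start.
- beaker: Bystander: loose empty glass beaker, about 64 mm in diameter, 75 mm high. Origin: centre of the underside. Leave alone.
- slide_box: Bystander: loose brown cardboard slide box, 60 (x) by 90 (y) by 30 mm high. Origin: centre of the underside. Leave alone.
- dishes: Bystander: loose pair of stacked clear culture dishes, 90 mm in diameter, 28 mm high. Origin: centre of the underside. Leave alone.
Mind the look-alikes: they are no part of the job. What is shaped like the wide_bottle but blue or orange is not meant.

How it is judged (in metres and radians):
On the way, in this order (a step that is already met when the one before it is completed fails the run):
1. both bottles stand on the side tray, the jar still in its seat (z of each of slim_bottle, wide_bottle in the frame of tray below 0.012 m and linear speed of each of slim_bottle, wide_bottle below 0.02 m/s and angle between each of slim_bottle, wide_bottle's own z axis and vertical below 0.1 rad and x of slim_bottle in the frame of tray between -0.065 and 0.065 m and y of slim_bottle in the frame of tray between -0.11 and 0.11 m and x of wide_bottle in the frame of tray between -0.065 and 0.065 m and y of wide_bottle in the frame of tray between -0.11 and 0.11 m and distance of jar from where it was at the start of the episode below 0.015 m), for 0.2 s.
2. the jar stands on the middle of the balance pan while both bottles stand on the side tray (horizontal distance between jar and balance below 0.015 m and z of jar in the frame of balance between 0.06 and 0.07 m and linear speed of each of jar, slim_bottle, wide_bottle below 0.02 m/s and angle between each of jar, slim_bottle, wide_bottle's own z axis and vertical below 0.1 rad and z of each of slim_bottle, wide_bottle in the frame of tray below 0.012 m and x of slim_bottle in the frame of tray between -0.065 and 0.065 m and y of slim_bottle in the frame of tray between -0.11 and 0.11 m and x of wide_bottle in the frame of tray between -0.065 and 0.065 m and y of wide_bottle in the frame of tray between -0.11 and 0.11 m), for 0.2 s.
At the end, for the whole second after the job is handed in: The jar stands upright and at rest on the pan, its centre within 15 mm of the pan's centre; each bottle stands upright and at rest in the rack within 12 mm of where it started (horizontal distance between jar and balance below 0.015 m and z of jar in the frame of balance between 0.06 and 0.07 m and linear speed of each of jar, slim_bottle, wide_bottle below 0.02 m/s and angle between each of jar, slim_bottle, wide_bottle's own z axis and vertical below 0.1 rad and distance of each of slim_bottle, wide_bottle from where it was at the start of the episode below 0.012 m); the robot touches nothing.
It fails at once if a bottle or the jar is tipped by more than 0.5 rad (angle between any of slim_bottle, wide_bottle, jar's own z axis and vertical above 0.5 rad).
It fails at once if the jar is slammed on the balance with more than 40 N (contact force between jar and balance above 40 N).
It fails at once if a bystander is displaced by more than 30 mm (distance of any of beaker, slide_box, dishes from where it was at the start of the episode above 0.03 m).
It also fails if it takes over 141 s, if anything falls off the work surface, if the arm or the gripper's body presses on something with over 40 N, if the wrist force passes 120 N, or if a joint passes its speed limit or range.

### The arm

A 6-joint arm with a two-finger parallel gripper is mounted at the origin on the work surface. World frame = base frame: x ahead of the robot, y to its left, z up, the work surface at z = 0. Lengths are in mm, angles in degrees, forces in N, time in s.
With the tool pointing down it reaches from about 300 to 875 mm from the base axis. Payload 6.4 kg.
Tool frame: the origin (TCP) lies midway between the tips of the shut fingers; the grasp point (between the pads) lies arm.pinch_z behind it (arm.pinch_z is the distance from the TCP to the grasp point, in mm); z points along the fingers, y is the direction in which the jaws open and shut (so a half turn about z gives the same grasp; the last joint's range is limited). The gripper opens to 85 mm and grips with 20 to 120 N. Pads are 22 mm wide; open, the fingers measure 114 mm over their backs; the gripper's body (76 mm by 85 mm) begins 54 mm behind the grasp point. The pads swing forward as they close: fully open they stand 13 mm farther back than shut.
Start: joints at [-79.544, 10.359, 92.074, -0, 77.567, -11.82], TCP at [217.987, -532.093, 231.288] pointing down, gripper open.
Joint ranges: [-171.53, 171.53], [-51.25, 118.39], [17.06, 147.69], [-65.23, 245.23], [0, 150.52], [-178.68, 178.68]. Speed limits (degrees/s): [147.25, 147.25, 172.46, 180, 180, 180].

### API

Orientations are given as [roll, pitch, yaw] about the fixed x, y, z axes, in that order (R = Rz(yaw) Ry(pitch) Rx(roll)).
In Python, from workcell import monitor, camera, ticket, arm gives the robot as it stands.
- The arm moves only by the shell command python3 -m crank 'ROWS' [FORCE]. ROWS is a JSON object of lists of equal length, an entry for each row: "dr": the turn, a rotation vector about the tool's x, y, z in units of 6 degrees (1.0 is 6 degrees), a list of three; "xyz": the shift along the tool's x, y, z in units of 25 mm (1.0 is 25 mm), a list of three; "fingers": the opening, from 0 (shut) to 1 (fully open). A call has 1 to 20 rows; each row shifts and turns the commanded pose from where the row before left it, along the tool's axes as they then stand; what a row does not reach is not made up. A row lasts 1/8 s, in which the tool goes at most 62.5 mm and 10.7 degrees, less where a joint would pass 70% of its speed; a pose out of reach is approached as far as the arm can. A call is refused whole if a number of a shift passes 1 or a number of a turn 1, either way. A call with a gripper value outside its range is refused whole. The fingers move at their own pace and stop on an object; FORCE is the grip in N (left out, the last holds). Time passes only in rows, so rows that do not move let the fingers close. It gives the time, the measured TCP pose, the force and the opening at its end, in the units of the state.
- monitor.read_state(): the state, without advancing time (a new reading comes with each control period).
- camera(name): name is "scene" or "top" or "wrist"; returns a dict with "pixels" (420x560x3 uint8, blue, green, red), "mtx" (3x3 intrinsics, pixels), "view" (4x4, takes a point from world to camera coordinates). Camera axes: x right, y up, looking along -z (the intrinsics and any distortion apply to the point x, -y, -z); pixel columns grow to the right and rows downward; lengths in mm; the calibration is good to about 2 mm. A picture is of the moment at which its call begins. There is no depth.
- ticket.sign_off(): hands the job in, once; it reports no verdict.
The state is a dict: "t": time; "joint_pos": joint angles; "qvel": joint speeds; "joint_efforts": joint torques, N m; "tcp_pos": TCP position; "orientation": TCP orientation; "contact_force": force on the tool from outside, world axes, zero at the start; "moment": the same for the moment, N m; "gripper_width": finger opening in mm.
Only numpy, scipy, OpenCV 4.12 (cv2) and the standard library are available. Lean on these libraries where they do the work, as an engineer would, in place of code of your own. Each camera call takes 0.05 s, during which the arm holds its last target.

## Working session

There is one attempt and no reset: what is moved stays moved. The work goes in short steps, Python scripts to look and compute and a shell command to move; the robot and the scene stay as the last step left them, time stands still between calls to the robot, and variables do not carry over. Pictures are saved under pics/ and viewed, and the job is handed in when it is done.

```bash
ls; mkdir -p pics; python3 - <<'E'
from workcell import monitor,camera,arm
import cv2,numpy as np
print(monitor.read_state()); print(arm.pinch_z, [a for a in dir(arm) if a[0]!='_'])
for n in ("scene","top","wrist"):
    c=camera(n); cv2.imwrite(f"pics/{n}0.png",c["pixels"]); print(n,c["mtx"].round(1).tolist(),c["view"].round(3).tolist(),[k for k in c])
E
```

```text
pics
{'t': 0.0, 'joint_pos': array([-7.95442111e+01,  1.04003488e+01,  9.21322404e+01, -3.22848358e-05,
        7.75689703e+01, -1.18198962e+01]), 'qvel': array([ 0.04143464,  0.06016422,  0.0296699 , -0.11326236, -0.04493387,
        0.00620133]), 'joint_efforts': array([-7.96823824e-04, -4.44869864e+01, -3.51340413e+01, -2.31924914e-04,
        9.13056516e-03, -2.81565065e-05]), 'tcp_pos': array([ 217.87522365, -531.5150538 ,  230.39440072]), 'orientation': array([-1.79900588e+02, -2.07721706e-02,  2.22756741e+01]), 'contact_force': array([ 0.16994881, -0.68444627, -0.67661104]), 'moment': array([-0.03279277, -0.01894371,  0.03690711]), 'gripper_width': 85.31909564659328}
18.700000000000003 ['MotionError', 'pinch_z']
scene [[441.7, 0.0, 274.3], [0.0, 441.7, 210.7], [0.0, 0.0, 1.0]] [[-0.698, 0.716, -0.022, 430.232], [-0.391, -0.355, 0.85, 175.525], [0.6, 0.602, 0.527, -1332.59], [0.0, 0.0, 0.0, 1.0]] ['pixels', 'mtx', 'view']
top [[485.8, 0.0, 270.7], [0.0, 485.8, 209.1], [0.0, 0.0, 1.0]] [[0.018, -1.0, 0.026, -30.628], [0.986, 0.022, 0.167, -555.969], [-0.168, 0.022, 0.986, -1016.564], [0.0, 0.0, 0.0, 1.0]] ['pixels', 'mtx', 'view']
wrist [[305.6, 0.0, 279.1], [0.0, 305.6, 205.1], [0.0, 0.0, 1.0]] [[0.378, -0.926, -0.002, -573.627], [0.878, 0.359, -0.317, 40.262], [0.294, 0.118, 0.949, -380.374], [0.0, 0.0, 0.0, 1.0]] ['pixels', 'mtx', 'view']
```

View pics/scene0.png

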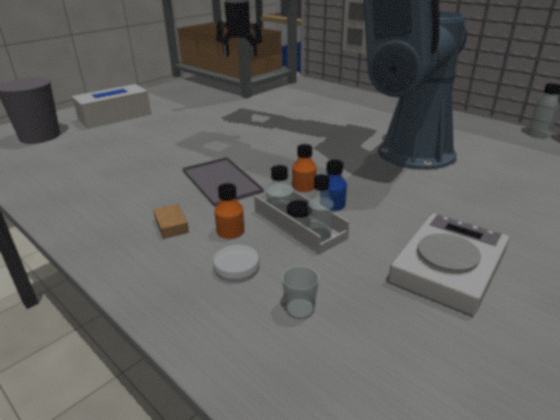

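View pics/top0.png

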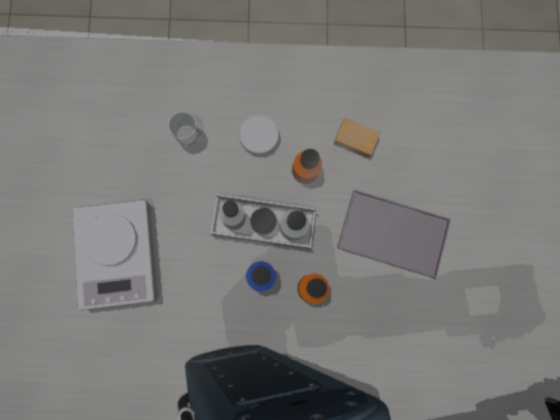

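View pics/wrist0.png

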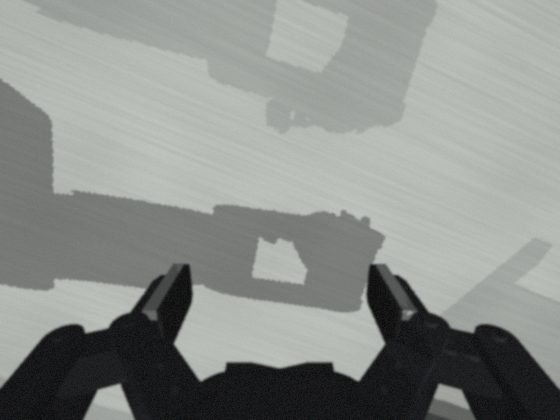

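The top view shows the rack at about (264,222). It holds the slim bottle (small cap, 231,210), the jar (263,221) and the wide bottle (296,222). Candidates for the wide bottle are the clear one in the rack (296,222), orange (308,163), orange (315,290) and blue (262,276). I choose the clear one in the rack and will check it in a crop.

```bash
cat > h.py <<'E'
import numpy as np,cv2
from workcell import monitor,camera,ticket,arm
def ray(c,u,v):
    K,V=c["mtx"],c["view"]; d=np.linalg.inv(K)@[u,v,1]; d=np.array([d[0],-d[1],-d[2]])
    R,t=V[:3,:3],V[:3,3]; return -R.T@t, R.T@d
def onz(c,u,v,z):
    o,d=ray(c,u,v); return (o+d*(z-o[2])/d[2])
def proj(c,p):
    q=c["view"][:3,:3]@np.asarray(p,float)+c["view"][:3,3]; q=c["mtx"]@[q[0],-q[1],-q[2]]; return q[:2]/q[2]
def crop(c,x0,x1,y0,y1,f,name):
    cv2.imwrite(name,cv2.resize(c["pixels"][y0:y1,x0:x1],None,fx=f,fy=f,interpolation=cv2.INTER_CUBIC))
E
python3 - <<'E'
from h import *
c=camera("top"); crop(c,205,325,180,260,6,"pics/tc.png")
c2=camera("scene"); crop(c2,240,360,140,250,5,"pics/sc.png")
crop(c,60,165,190,320,4,"pics/bal.png")
g=cv2.cvtColor(c["pixels"],cv2.COLOR_BGR2GRAY)
m=(g<55).astype(np.uint8); 
n,l,s,ce=cv2.connectedComponentsWithStats(m)
for i in range(1,n):
    if s[i,4]>40: print(s[i].tolist(),ce[i].round(1))
E
```

```text
[301, 150, 11, 15, 43] [305.4 155.1]
[227, 203, 10, 13, 47] [233.4 209.8]
[289, 213, 16, 16, 157] [297.9 221.8]
[252, 266, 19, 20, 304] [261.2 275.3]
[307, 279, 20, 19, 281] [316.4 287.7]
[179, 346, 211, 74, 10722] [270.7 389.4]
[545, 398, 15, 22, 253] [553.  407.8]
[181, 411, 12, 9, 78] [186.1 415.7]
```

View pics/tc.png

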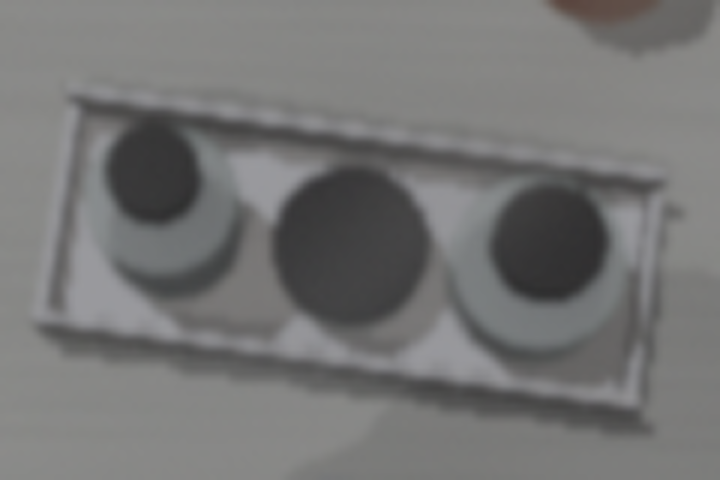

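View pics/sc.png

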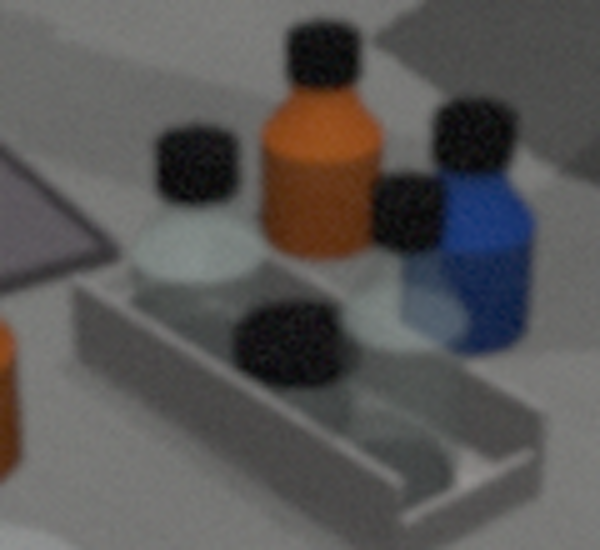

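View pics/bal.png

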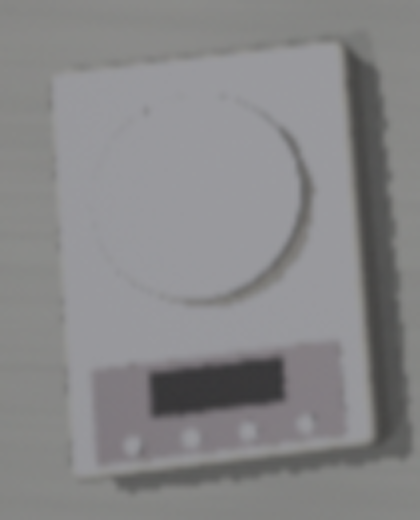

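```bash
python3 - <<'E'
from h import *
c=camera("top"); print("cam",onz(c,270,209,0),ray(c,270,209)[0])
g=cv2.cvtColor(c["pixels"],cv2.COLOR_BGR2GRAY).astype(float)
up=cv2.resize(g[180:260,205:325],None,fx=4,fy=4,interpolation=cv2.INTER_CUBIC)
m=(up<88).astype(np.uint8); m=cv2.morphologyEx(m,cv2.MORPH_OPEN,cv2.getStructuringElement(2,(25,25)))
n,l,s,ce=cv2.connectedComponentsWithStats(m)
pts={}
for i in range(1,n):
    cn=max(cv2.findContours((l==i).astype(np.uint8),0,1)[0],key=len); (x,y),r=cv2.minEnclosingCircle(cn)
    px=(205+(x+.5)/4-.5,180+(y+.5)/4-.5); print(s[i].tolist(),px,r/4)
P=lambda x,y,f,x0,y0:((x+.5)/f-.5+x0,(y+.5)/f-.5+y0)
S=onz(c,*P(153,170,6,205,180),149);J=onz(c,*P(352,245,6,205,180),50);W=onz(c,*P(549,241,6,205,180),119)
print("S",S,"J",J,"W",W, "SJ",np.hypot(*(S-J)[:2]),"WJ",np.hypot(*(W-J)[:2]))
print("ang",np.degrees(np.arctan2(*(S-W)[[1,0]])))
R=[onz(c,*P(x,y,6,205,180),46) for x,y in((72,90),(665,180),(638,408),(37,325))]
R=np.array(R);print("rack",R.round(1),R.mean(0),[np.hypot(*(R[i]-R[(i+1)%4])[:2]) for i in range(4)])
pan=onz(c,*P(200,198,4,60,190),65);print("pan",pan)
B=np.array([onz(c,*P(x,y,4,60,190),50) for x,y in((53,72),(345,40),(378,440),(77,477))]);print(B.round(1),[np.hypot(*(B[i]-B[(i+1)%4])[:2]) for i in range(4)])
u=((B[0]+B[1])-(B[2]+B[3]));u/=np.linalg.norm(u); print("bal from housing",(B.mean(0)+30*u),np.degrees(np.arctan2(u[1],u[0])))
crop(c,325,460,180,285,5,"pics/tray.png")
# scene check
c2=camera("scene")
for p in (S,J,W): print(proj(c2,p).round(1))
print(proj(c2,pan))
E
```

```text
cam [564.70584496 -18.80313793   0.        ] [ 377.94153801    4.58564629 1095.7108138 ]
[382, 0, 38, 14, 424] (304.75, 180.0) 4.640202522277832
[71, 74, 64, 77, 3720] (230.5, 207.54999923706055) 9.614921569824219
[182, 108, 104, 111, 8660] (263.125, 220.375) 13.860940933227539
[327, 114, 79, 88, 5133] (296.18949127197266, 218.68312072753906) 11.432896614074707
S [539.69801033  63.20630386 149.        ] J [530.6740473   -3.52073105  50.        ] W [523.43347332 -69.75719391 119.        ] SJ 67.33445697460682 WJ 66.63103573988562
ang 83.02603588718797
rack [[ 586.3  100.1   46. ]
 [ 557.8 -117.6   46. ]
 [ 474.  -108.1   46. ]
 [ 499.6  109.6   46. ]] [529.44378625  -4.00988621  46.        ] [np.float64(219.64201959093248), np.float64(84.3242812606002), np.float64(219.146100077412), np.float64(87.2678624375293)]
pan [481.44673226 320.14832212  65.        ]
[[549.6 408.5  50. ]
 [570.8 252.8  50. ]
 [357.3 222.5  50. ]
 [335.5 377.7  50. ]] [np.float64(157.14467756743883), np.float64(215.63148676756208), np.float64(156.72291493984827), np.float64(216.25799805011752)]
bal from housing [482.9860798  319.65069376  50.        ] 8.129489787843514
[321.6 176.6]
[299.4 205.4]
[279.8 167.8]
[448.38013995 249.03320743]
```

View pics/tray.png

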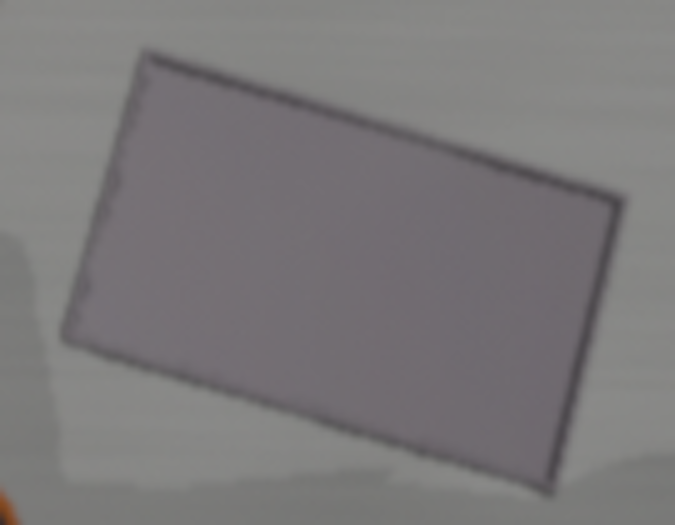

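```bash
cat >> h.py <<'E'
def delta(p,yaw=None):
    "tool-frame units from the measured TCP to world p; assumes tool near vertical, uses measured yaw"
    s=monitor.read_state(); y=np.radians(s["orientation"][2]); d=np.asarray(p,float)-s["tcp_pos"]
    print("t",round(s["t"],2),"tcp",s["tcp_pos"].round(1),"rpy",s["orientation"].round(2),"F",s["contact_force"].round(1),"w",round(s["gripper_width"],1))
    t=np.array([np.cos(y)*d[0]+np.sin(y)*d[1], np.sin(y)*d[0]-np.cos(y)*d[1], -d[2]])
    print("tool mm",t.round(1),"units",(t/25).round(2)); return t/25
E
python3 - <<'E'
from h import *
c=camera("top")
P=lambda x,y,f,x0,y0:((x+.5)/f-.5+x0,(y+.5)/f-.5+y0)
T=np.array([onz(c,*P(x,y,5,325,180),12) for x,y in((145,50),(625,197),(553,493),(63,340))])
print(T.round(1),T.mean(0),[np.hypot(*(T[i]-T[(i+1)%4])[:2]) for i in range(4)])
u=(T[0]+T[3]-T[1]-T[2]);u/=np.linalg.norm(u); print(u,np.degrees(np.arctan2(u[1],u[0])));m=T.mean(0)
print("tray +50",m+50*u,"-50",m-50*u)
for n,px in dict(orange1=(308,157),blue=(262,273),orange2=(316,287)).items(): print(n,onz(c,*px,115))
E
python3 -m crank '{"xyz":[[0,0,0],[0,0,0],[0,0,0],[0,0,0],[0,0,0],[0,0,0]],"dr":[[0,0,0.95],[0,0,0.95],[0,0,0.95],[0,0,0.95],[0,0,0.95],[0,0,0.13]],"fingers":[1,1,1,1,1,1]}' 40
python3 - <<'E'
from h import *
delta([523.4,-69.7,231])
E
```

```text
[[ 612.  -209.1   12. ]
 [ 548.8 -428.    12. ]
 [ 414.5 -389.7   12. ]
 [ 478.3 -170.8   12. ]] [ 513.41651551 -299.41597368   12.        ] [np.float64(227.87364980977497), np.float64(139.63445068370086), np.float64(228.05929615303268), np.float64(139.08406161205815)]
[0.27860508 0.96040575 0.        ] 73.82303079535498
tray +50 [ 527.34676955 -251.39568607   12.        ] -50 [ 499.48626147 -347.43626129   12.        ]
orange1 [657.14648645 -93.76207988 115.        ]
blue [414.75988223  -2.72109466 115.        ]
orange2 [ 389.06980542 -111.20743382  115.        ]
t: 1.15
tcp_pos: [218.0, -532.1, 231.3]
orientation: [-180.0, -0.0, -7.0]
contact_force: [-0.5, -0.8, 0.1]
gripper_width: 85.1
t 1.15 tcp [ 218.  -532.1  231.3] rpy [-180.     -0.     -6.99] F [-0.5 -0.8  0.1] w 85.1
tool mm [ 2.468e+02 -4.961e+02  3.000e-01] units [ 9.870e+00 -1.985e+01  1.000e-02]
```

```bash
python3 -m crank '{"xyz":[[0.49,-0.99,0],[0.49,-0.99,0],[0.49,-0.99,0],[0.49,-0.99,0],[0.49,-0.99,0],[0.49,-0.99,0],[0.49,-0.99,0],[0.49,-0.99,0],[0.49,-0.99,0],[0.49,-0.99,0],[0.49,-0.99,0],[0.49,-0.99,0],[0.49,-0.99,0],[0.49,-0.99,0],[0.49,-0.99,0],[0.49,-0.99,0],[0.49,-0.99,0],[0.49,-0.99,0],[0.49,-0.99,0],[0.49,-0.99,0]],"dr":[[0,0,0],[0,0,0],[0,0,0],[0,0,0],[0,0,0],[0,0,0],[0,0,0],[0,0,0],[0,0,0],[0,0,0],[0,0,0],[0,0,0],[0,0,0],[0,0,0],[0,0,0],[0,0,0],[0,0,0],[0,0,0],[0,0,0],[0,0,0]],"fingers":[1,1,1,1,1,1,1,1,1,1,1,1,1,1,1,1,1,1,1,1]}' 40
python3 - <<'E'
from h import *
delta([523.4,-69.7,180])
c=camera("wrist"); cv2.imwrite("pics/w1.png",c["pixels"])
for p in ([523.4,-69.7,119],[539.7,63.2,149],[530.7,-3.5,50],[657.1,-93.8,115],[389,-111.2,115]): print(proj(c,p).round(1))
E
```

```text
t: 3.65
tcp_pos: [521.7, -69.0, 231.4]
orientation: [180.0, -0.0, -6.9]
contact_force: [-0.2, 0.4, 0.2]
gripper_width: 85.5
t 3.65 tcp [521.7 -69.  231.4] rpy [ 1.8e+02 -2.0e-02 -6.9e+00] F [-0.2  0.4  0.2] w 85.5
tool mm [ 1.8  0.5 51.4] units [0.07 0.02 2.06]
[280.1 199.3]
[108.3 210.7]
[218.7 181. ]
[290.7  23.6]
[336.5 318.6]
```

View pics/w1.png

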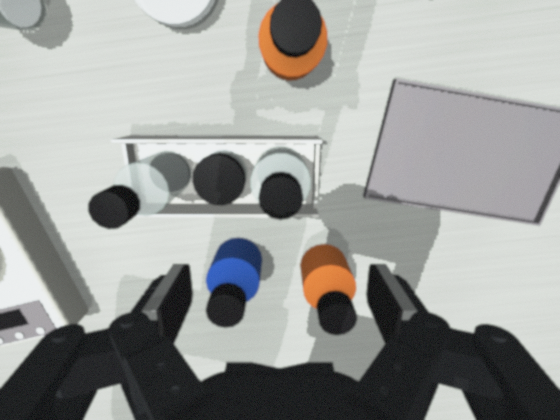

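The wrist view shows the wide bottle's black cap at (281,196), where the projection predicted (280,199). The clear body in the rack confirms the choice. Descending and gripping.

```bash
python3 -m crank '{"xyz":[[0.07,0.02,0.9],[0,0,0.9],[0,0,0.9],[0,0,0.9],[0,0,0.9],[0,0,0.7],[0,0,0.4],[0,0,0.15],[0,0,0]],"dr":[[0,0,0],[0,0,0],[0,0,0],[0,0,0],[0,0,0],[0,0,0],[0,0,0],[0,0,0],[0,0,0]],"fingers":[1,1,1,1,1,1,1,1,1]}' 30
python3 - <<'E'
from h import *
delta([523.4,-69.7,87])
c=camera("wrist"); cv2.imwrite("pics/w2.png",c["pixels"])
E
python3 -m crank '{"xyz":[[0,0,0],[0,0,0],[0,0,0],[0,0,0],[0,0,0],[0,0,0],[0,0,0],[0,0,0]],"dr":[[0,0,0],[0,0,0],[0,0,0],[0,0,0],[0,0,0],[0,0,0],[0,0,0],[0,0,0]],"fingers":[0.55,0.5,0.45,0.42,0.38,0.3,0.2,0.2]}' 30
```

```text
t: 4.82
tcp_pos: [523.4, -71.4, 87.8]
orientation: [180.0, -0.0, -7.0]
contact_force: [0.2, 0.4, 0.1]
gripper_width: 85.1
t 4.83 tcp [523.4 -71.4  87.8] rpy [ 1.7999e+02 -3.0000e-02 -7.0000e+00] F [0.2 0.4 0.1] w 85.1
tool mm [-0.3 -1.7  0.8] units [-0.01 -0.07  0.03]
t: 5.88
tcp_pos: [523.5, -71.3, 87.9]
orientation: [-180.0, -0.0, -7.0]
contact_force: [-0.2, 2.4, 5.2]
gripper_width: 38.9
```

View pics/w2.png

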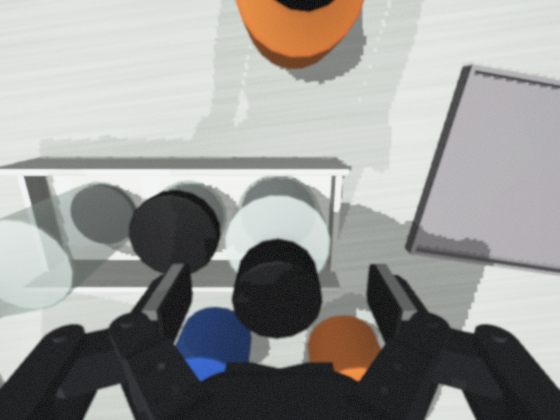

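Held with width 38.9 on the 40 mm cap. Lift and carry to the far end of the tray.

```bash
python3 -m crank '{"xyz":[[0,0,-0.2],[0,0,-0.6],[0,0,-0.8],[0,0,-0.8],[0,0,-0.4],[0,0,-0.2],[0,0,0]],"dr":[[0,0,0],[0,0,0],[0,0,0],[0,0,0],[0,0,0],[0,0,0],[0,0,0]],"fingers":[0.2,0.2,0.2,0.2,0.2,0.2,0.2]}' 30
python3 - <<'E'
from h import *
delta([499.5,-347.4,163])
c=camera("scene"); crop(c,200,400,100,260,4,"pics/s2.png")
E
```

```text
t: 6.75
tcp_pos: [523.0, -71.3, 162.4]
orientation: [-180.0, 0.0, -7.0]
contact_force: [-0.6, 0.2, -4.3]
gripper_width: 38.9
t 6.75 tcp [523.  -71.3 162.4] rpy [-1.80e+02  1.00e-02 -7.01e+00] F [-0.6  0.2 -4.3] w 38.9
tool mm [ 10.3 276.9  -0.6] units [ 0.41 11.08 -0.02]
```

View pics/s2.png

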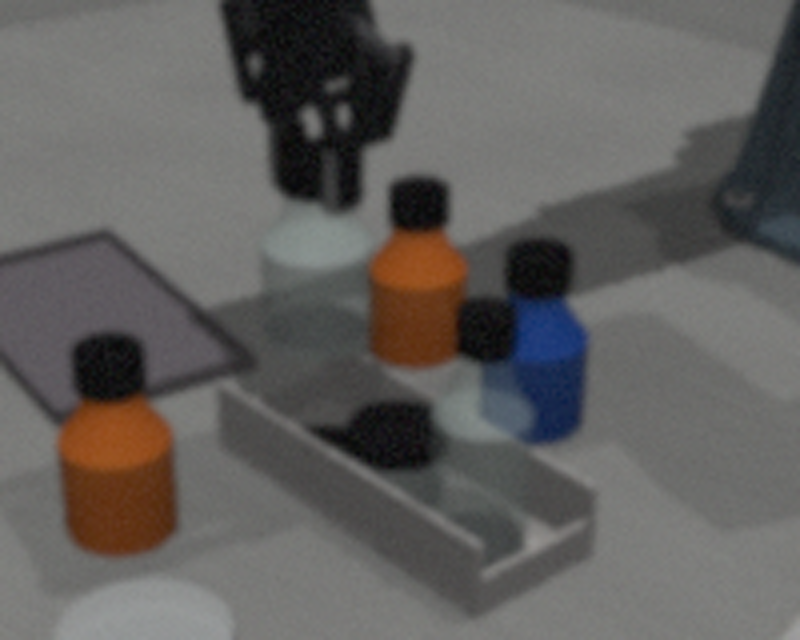

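The wide bottle hangs upright in the gripper at crop (315,240), and the jar and slim bottle are undisturbed.

```bash
python3 -m crank '{"xyz":[[0,0.4,0],[0,0.8,0],[0.04,0.95,0],[0.04,0.95,0],[0.04,0.95,0],[0.04,0.95,0],[0.04,0.95,0],[0.04,0.95,0],[0.04,0.95,0],[0.04,0.95,0],[0.04,0.95,0],[0.04,0.8,0],[0.05,0.38,0],[0,0.15,0],[0,0,0],[0,0,0]],"dr":[[0,0,0],[0,0,0],[0,0,0],[0,0,0],[0,0,0],[0,0,0],[0,0,0],[0,0,0],[0,0,0],[0,0,0],[0,0,0],[0,0,0],[0,0,0],[0,0,0],[0,0,0],[0,0,0]],"fingers":[0.2,0.2,0.2,0.2,0.2,0.2,0.2,0.2,0.2,0.2,0.2,0.2,0.2,0.2,0.2,0.2]}' 30
python3 - <<'E'
from h import *
delta([499.5,-347.4,87])
E
python3 -m crank '{"xyz":[[0,0,0.5],[0,0,0.8],[0,0,0.8],[0,0,0.5],[0,0,0.24],[0,0,0.1],[0,0,0.05],[0,0,0]],"dr":[[0,0,0],[0,0,0],[0,0,0],[0,0,0],[0,0,0],[0,0,0],[0,0,0],[0,0,0]],"fingers":[0.2,0.2,0.2,0.2,0.2,0.2,0.2,0.2]}' 30
```

```text
t: 8.8
tcp_pos: [500.7, -346.9, 162.5]
orientation: [-180.0, 0.0, -7.0]
contact_force: [0.4, 0.5, -3.5]
gripper_width: 39.1
t 8.8 tcp [ 500.7 -346.9  162.5] rpy [-1.7998e+02  1.0000e-02 -6.9600e+00] F [ 0.4  0.5 -3.5] w 39.1
tool mm [-1.1  0.6 75.5] units [-0.05  0.03  3.02]
t: 9.8
tcp_pos: [500.9, -348.0, 88.4]
orientation: [180.0, -0.0, -7.0]
contact_force: [-0.1, 0.2, -2.5]
gripper_width: 38.7
```

```bash
python3 -m crank '{"xyz":[[0,0,0.02],[0,0,0.02],[0,0,0]],"dr":[[0,0,0],[0,0,0],[0,0,0]],"fingers":[0.2,0.2,0.2]}' 30
python3 -m crank '{"xyz":[[0,0,0.02],[0,0,0.0]],"dr":[[0,0,0],[0,0,0]],"fingers":[0.2,0.2]}' 30
```

```text
t: 10.18
tcp_pos: [500.7, -347.8, 87.1]
orientation: [180.0, -0.0, -7.0]
contact_force: [-0.6, 0.0, -2.6]
gripper_width: 39.0
t: 10.42
tcp_pos: [500.9, -347.9, 87.0]
orientation: [180.0, -0.0, -7.0]
contact_force: [-0.2, 0.9, 2.5]
gripper_width: 38.9
```

```bash
python3 -m crank '{"xyz":[[0,0,0],[0,0,0],[0,0,0],[0,0,0],[0,0,-0.2],[0,0,-0.6],[0,0,-0.9],[0,0,-0.9],[0,0,-0.9],[0,0,-0.8],[0,0,-0.3],[0,0,0]],"dr":[[0,0,0],[0,0,0],[0,0,0],[0,0,0],[0,0,0],[0,0,0],[0,0,0],[0,0,0],[0,0,0],[0,0,0],[0,0,0],[0,0,0]],"fingers":[0.6,0.8,1,1,1,1,1,1,1,1,1,1]}' 30
python3 - <<'E'
from h import *
delta([539.7,63.2,200])
c=camera("wrist"); cv2.imwrite("pics/w3.png",c["pixels"])
E
```

```text
t: 11.92
tcp_pos: [500.7, -347.9, 201.8]
orientation: [180.0, -0.0, -7.0]
contact_force: [-0.7, -0.3, -0.2]
gripper_width: 85.2
t 11.93 tcp [ 500.7 -347.9  201.8] rpy [ 1.7996e+02 -4.0000e-02 -7.0000e+00] F [-0.7 -0.3 -0.2] w 85.2
tool mm [ -11.4 -412.7    1.8] units [ -0.46 -16.51   0.07]
```

View pics/w3.png

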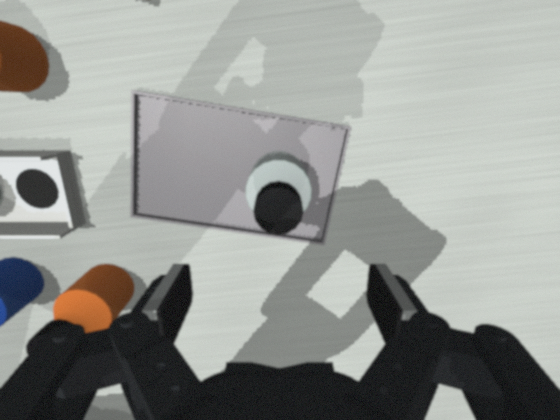

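The wide bottle stands on the tray (cap at 278,207), inside the far end. Next is the slim bottle.

```bash
python3 -m crank '{"xyz":[[0,-0.5,0],[0,-0.9,0],[-0.03,-0.96,0],[-0.03,-0.96,0],[-0.03,-0.96,0],[-0.03,-0.96,0],[-0.03,-0.96,0],[-0.03,-0.96,0],[-0.03,-0.96,0],[-0.03,-0.96,0],[-0.03,-0.96,0],[-0.03,-0.96,0],[-0.03,-0.96,0],[-0.03,-0.96,0],[-0.03,-0.96,0],[-0.03,-0.96,0],[-0.03,-0.96,0],[-0.01,-0.5,0],[0,-0.21,0],[0,0,0]],"dr":[[0,0,0],[0,0,0],[0,0,0],[0,0,0],[0,0,0],[0,0,0],[0,0,0],[0,0,0],[0,0,0],[0,0,0],[0,0,0],[0,0,0],[0,0,0],[0,0,0],[0,0,0],[0,0,0],[0,0,0],[0,0,0],[0,0,0],[0,0,0]],"fingers":[1,1,1,1,1,1,1,1,1,1,1,1,1,1,1,1,1,1,1,1]}' 30
python3 - <<'E'
from h import *
delta([539.7,63.2,117])
c=camera("wrist"); cv2.imwrite("pics/w4.png",c["pixels"])
print(proj(c,[539.7,63.2,149]))
E
```

```text
t: 14.48
tcp_pos: [539.5, 63.3, 201.3]
orientation: [180.0, -0.0, -7.0]
contact_force: [0.3, -0.5, -0.4]
gripper_width: 85.4
t 14.47 tcp [539.5  63.3 201.3] rpy [179.98  -0.    -6.99] F [ 0.3 -0.5 -0.4] w 85.4
tool mm [ 0.2  0.1 84.3] units [0.01 0.   3.37]
[279.8461523  227.58118612]
```

View pics/w4.png

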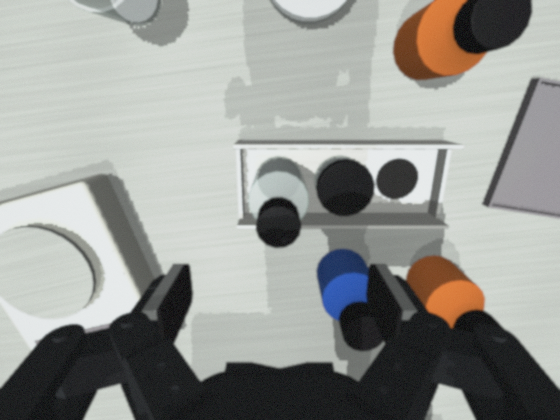

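The slim bottle's cap is at (279,223), within a few pixels of the prediction. Descend, grip, lift.

```bash
python3 -m crank '{"xyz":[[0,0,0.5],[0,0,0.9],[0,0,0.9],[0,0,0.6],[0,0,0.35],[0,0,0.12],[0,0,0],[0,0,0],[0,0,0],[0,0,0],[0,0,0],[0,0,0],[0,0,0],[0,0,0],[0,0,0]],"dr":[[0,0,0],[0,0,0],[0,0,0],[0,0,0],[0,0,0],[0,0,0],[0,0,0],[0,0,0],[0,0,0],[0,0,0],[0,0,0],[0,0,0],[0,0,0],[0,0,0],[0,0,0]],"fingers":[1,1,1,1,1,1,0.7,0.55,0.5,0.45,0.4,0.35,0.3,0.2,0.1]}' 30
python3 -m crank '{"xyz":[[0,0,-0.2],[0,0,-0.6],[0,0,-0.8],[0,0,-0.8],[0,0,-0.8],[0,0,-0.6],[0,0,-0.3],[0,0,-0.1],[0,0,0]],"dr":[[0,0,0],[0,0,0],[0,0,0],[0,0,0],[0,0,0],[0,0,0],[0,0,0],[0,0,0],[0,0,0]],"fingers":[0.1,0.1,0.1,0.1,0.1,0.1,0.1,0.1,0.1]}' 30
python3 - <<'E'
from h import *
delta([527.3,-251.4,222])
c=camera("wrist"); cv2.imwrite("pics/w5.png",c["pixels"])
E
```

```text
t: 16.4
tcp_pos: [539.7, 63.5, 117.3]
orientation: [-180.0, -0.0, -7.0]
contact_force: [-0.1, 0.6, 2.1]
gripper_width: 30.9
t: 17.52
tcp_pos: [539.2, 63.4, 221.6]
orientation: [180.0, 0.1, -7.0]
contact_force: [-0.5, 0.6, -2.2]
gripper_width: 31.4
t 17.52 tcp [539.2  63.4 221.6] rpy [ 1.8e+02  5.0e-02 -7.0e+00] F [-0.5  0.6 -2.2] w 31.4
tool mm [ 26.6 313.9  -0.4] units [ 1.06 12.56 -0.02]
```

View pics/w5.png

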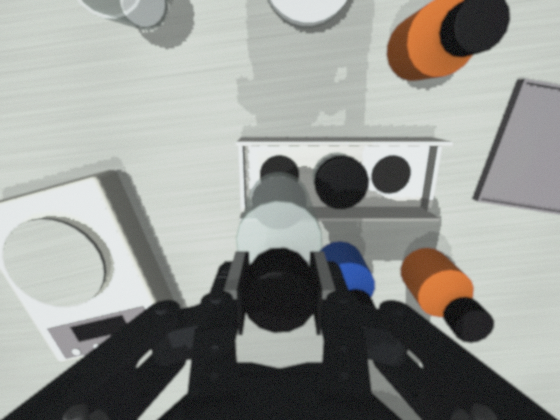

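The slim bottle is in the gripper (cap at 280,290), and its seat disc is exposed at (280,168). Moving to the tray.

```bash
python3 -m crank '{"xyz":[[0,0.4,0],[0.06,0.8,0],[0.1,0.95,0],[0.1,0.95,0],[0.1,0.95,0],[0.1,0.95,0],[0.1,0.95,0],[0.1,0.95,0],[0.1,0.95,0],[0.1,0.95,0],[0.1,0.95,0],[0.1,0.95,0],[0.0,0.8,0],[0,0.7,0],[0,0.3,0],[0,0.06,0],[0,0,0],[0,0,0]],"dr":[[0,0,0],[0,0,0],[0,0,0],[0,0,0],[0,0,0],[0,0,0],[0,0,0],[0,0,0],[0,0,0],[0,0,0],[0,0,0],[0,0,0],[0,0,0],[0,0,0],[0,0,0],[0,0,0],[0,0,0],[0,0,0]],"fingers":[0.1,0.1,0.1,0.1,0.1,0.1,0.1,0.1,0.1,0.1,0.1,0.1,0.1,0.1,0.1,0.1,0.1,0.1]}' 30
python3 -m crank '{"xyz":[[0,0,0.4],[0,0,0.8],[0,0,0.8],[0,0,0.8],[0,0,0.7],[0,0,0.4],[0,0,0.2],[0,0,0.08],[0,0,0.03],[0,0,0]],"dr":[[0,0,0],[0,0,0],[0,0,0],[0,0,0],[0,0,0],[0,0,0],[0,0,0],[0,0,0],[0,0,0],[0,0,0]],"fingers":[0.1,0.1,0.1,0.1,0.1,0.1,0.1,0.1,0.1,0.1]}' 30
```

```text
t: 19.82
tcp_pos: [527.6, -250.8, 222.1]
orientation: [-180.0, 0.0, -7.0]
contact_force: [0.4, 0.4, -1.2]
gripper_width: 31.1
t: 21.08
tcp_pos: [527.8, -251.7, 117.3]
orientation: [180.0, -0.0, -7.0]
contact_force: [0.7, -0.4, -1.5]
gripper_width: 31.0
```

```bash
python3 -m crank '{"xyz":[[0,0,0.02],[0,0,0]],"dr":[[0,0,0],[0,0,0]],"fingers":[0.1,0.1]}' 30
python3 -m crank '{"xyz":[[0,0,0.02],[0,0,0]],"dr":[[0,0,0],[0,0,0]],"fingers":[0.1,0.1]}' 30
```

```text
t: 21.32
tcp_pos: [527.6, -251.5, 116.4]
orientation: [180.0, -0.0, -7.0]
contact_force: [0.6, 0.4, -1.8]
gripper_width: 31.3
t: 21.58
tcp_pos: [527.8, -251.6, 116.3]
orientation: [180.0, -0.0, -7.0]
contact_force: [-1.0, 1.7, 1.8]
gripper_width: 31.4
```

```bash
python3 -m crank '{"xyz":[[0,0,0],[0,0,0],[0,0,0],[0,0,0],[0,0,0],[0,0,-0.2],[0,0,-0.6],[0,0,-0.9],[0,0,-0.9],[0,0,-0.5],[0,0,-0.2],[0,0,0]],"dr":[[0,0,0],[0,0,0],[0,0,0],[0,0,0],[0,0,0],[0,0,0],[0,0,0],[0,0,0],[0,0,0],[0,0,0],[0,0,0],[0,0,0]],"fingers":[0.5,0.7,0.9,1,1,1,1,1,1,1,1,1]}' 30
python3 - <<'E'
from h import *
delta([530.7,-3.5,200])
c=camera("wrist"); cv2.imwrite("pics/w6.png",c["pixels"])
E
```

```text
t: 23.08
tcp_pos: [527.4, -251.4, 198.3]
orientation: [-180.0, 0.0, -7.0]
contact_force: [-0.5, -0.3, 0.4]
gripper_width: 85.1
t 23.07 tcp [ 527.4 -251.4  198.3] rpy [-180.    0.   -7.] F [-0.5 -0.3  0.4] w 85.1
tool mm [ -27.  -246.5   -1.7] units [-1.08 -9.86 -0.07]
```

View pics/w6.png

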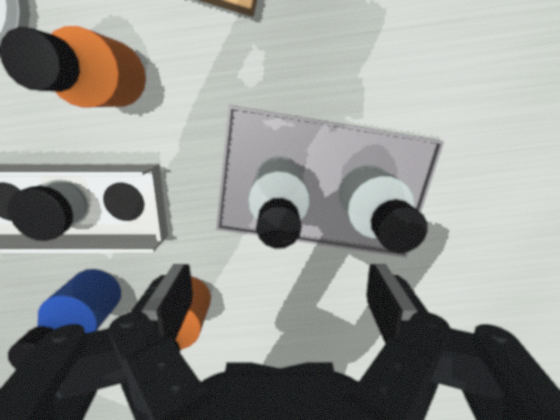

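Both bottles stand upright on the tray (caps at 279,222 and 399,226). Now over the jar.

```bash
python3 -m crank '{"xyz":[[0,-0.5,0],[-0.1,-0.9,0],[-0.12,-0.96,0],[-0.12,-0.96,0],[-0.12,-0.96,0],[-0.12,-0.96,0],[-0.12,-0.96,0],[-0.12,-0.96,0],[-0.12,-0.96,0],[-0.12,-0.9,0],[-0.02,-0.6,0],[0,-0.24,0],[0,0,0]],"dr":[[0,0,0],[0,0,0],[0,0,0],[0,0,0],[0,0,0],[0,0,0],[0,0,0],[0,0,0],[0,0,0],[0,0,0],[0,0,0],[0,0,0],[0,0,0]],"fingers":[1,1,1,1,1,1,1,1,1,1,1,1,1]}' 40
python3 - <<'E'
from h import *
delta([530.7,-3.5,100])
c=camera("wrist"); cv2.imwrite("pics/w7.png",c["pixels"]); print(proj(c,[530.7,-3.5,50]))
g=cv2.cvtColor(c["pixels"],cv2.COLOR_BGR2GRAY)
E
```

```text
t: 24.75
tcp_pos: [530.8, -3.2, 198.3]
orientation: [180.0, -0.0, -7.0]
contact_force: [-0.2, -0.2, -0.4]
gripper_width: 85.2
t 24.75 tcp [530.8  -3.2 198.3] rpy [179.99  -0.    -6.96] F [-0.2 -0.2 -0.4] w 85.2
tool mm [-0.1  0.3 98.3] units [-0.    0.01  3.93]
[279.77793037 190.14112423]
```

View pics/w7.png

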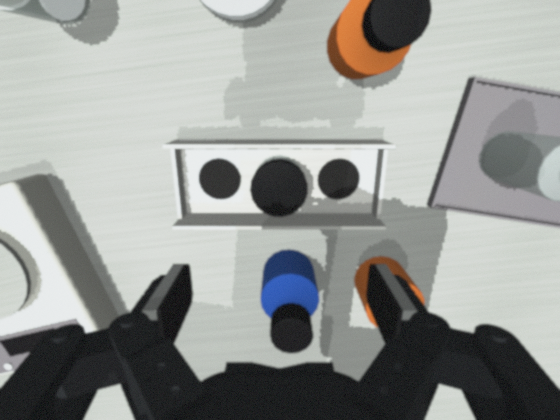

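```bash
python3 -m crank '{"xyz":[[0,0,0.5],[0,0,0.9],[0,0,0.9],[0,0,0.9],[0,0,0.9],[0,0,0.8],[0,0,0.7],[0,0,0.6],[0,0,0.5],[0,0,0.3],[0,0,0.21],[0,0,0],[0,0,0]],"dr":[[0,0,0],[0,0,0],[0,0,0],[0,0,0],[0,0,0],[0,0,0],[0,0,0],[0,0,0],[0,0,0],[0,0,0],[0,0,0],[0,0,0],[0,0,0]],"fingers":[1,1,1,1,1,1,1,1,1,1,1,1,1]}' 30
python3 - <<'E'
from h import *
delta([530.7,-3.5,18])
c=camera("wrist"); cv2.imwrite("pics/w8.png",c["pixels"])
c=camera("scene"); crop(c,220,400,100,260,4,"pics/s8.png")
E
```

```text
t: 26.42
tcp_pos: [531.2, -3.6, 18.5]
orientation: [180.0, -0.0, -7.0]
contact_force: [-0.4, 0.2, 1.6]
gripper_width: 85.7
t 26.43 tcp [531.2  -3.6  18.5] rpy [ 1.8e+02 -5.0e-02 -7.0e+00] F [-0.4  0.2  1.6] w 85.7
tool mm [-0.5  0.   0.5] units [-0.02  0.    0.02]
```

View pics/w8.png

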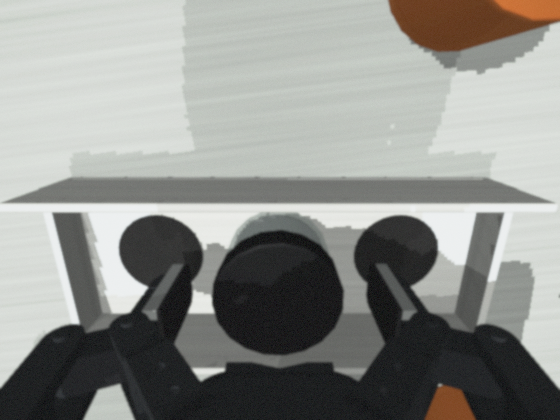

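View pics/s8.png

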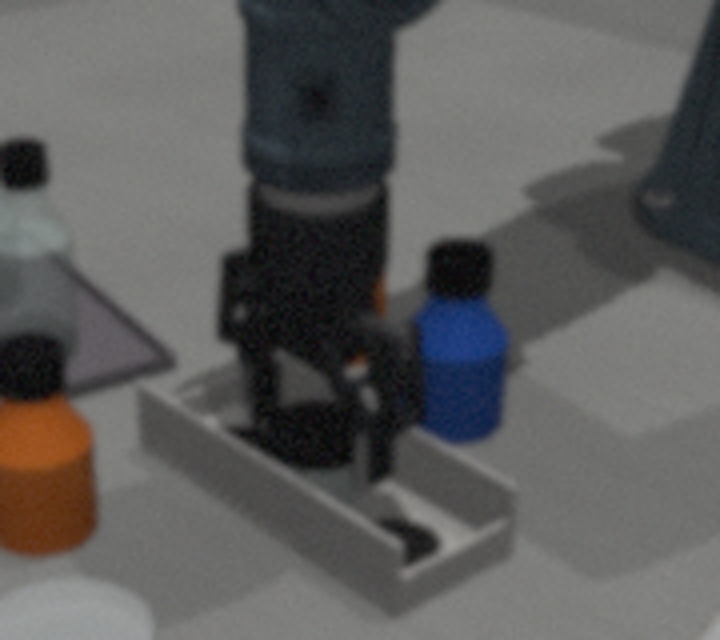

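The lid sits midway between the pads, and the fingers are clear of the walls. Closing and lifting.

```bash
python3 -m crank '{"xyz":[[0,0,0],[0,0,0],[0,0,0],[0,0,0],[0,0,0],[0,0,0]],"dr":[[0,0,0],[0,0,0],[0,0,0],[0,0,0],[0,0,0],[0,0,0]],"fingers":[0.8,0.72,0.66,0.6,0.5,0.5]}' 30
python3 -m crank '{"xyz":[[0,0,-0.2],[0,0,-0.6],[0,0,-0.8],[0,0,-0.8],[0,0,-0.8],[0,0,-0.6],[0,0,-0.3],[0,0,-0.1],[0,0,0]],"dr":[[0,0,0],[0,0,0],[0,0,0],[0,0,0],[0,0,0],[0,0,0],[0,0,0],[0,0,0],[0,0,0]],"fingers":[0.5,0.5,0.5,0.5,0.5,0.5,0.5,0.5,0.5]}' 30
python3 - <<'E'
from h import *
delta([482,319.9,123])
c=camera("scene"); crop(c,220,400,100,260,4,"pics/s9.png")
E
```

```text
t: 27.28
tcp_pos: [530.9, -3.6, 18.4]
orientation: [180.0, -0.0, -7.0]
contact_force: [-2.2, 0.9, 5.4]
gripper_width: 56.9
t: 28.4
tcp_pos: [530.5, -3.5, 122.6]
orientation: [-180.0, 0.0, -7.0]
contact_force: [0.6, 0.3, -1.5]
gripper_width: 57.4
t 28.4 tcp [530.5  -3.5 122.6] rpy [-1.7999e+02  4.0000e-02 -7.0100e+00] F [ 0.6  0.3 -1.5] w 57.4
tool mm [ -87.5 -315.    -0.4] units [-3.50e+00 -1.26e+01 -1.00e-02]
```

View pics/s9.png

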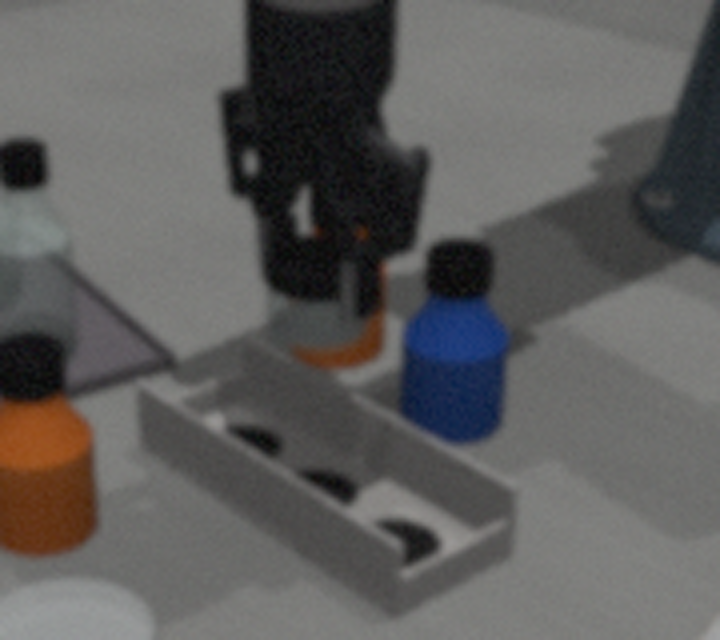

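The jar is lifted level and all three seats show empty. Moving over the pan.

```bash
python3 -m crank '{"xyz":[[-0.1,-0.4,0],[-0.2,-0.8,0],[-0.26,-0.95,0],[-0.26,-0.95,0],[-0.26,-0.95,0],[-0.26,-0.95,0],[-0.26,-0.95,0],[-0.26,-0.95,0],[-0.26,-0.95,0],[-0.26,-0.95,0],[-0.26,-0.95,0],[-0.26,-0.95,0],[-0.3,-0.9,0],[-0.2,-0.6,0],[-0.1,-0.3,0],[0,-0.1,0],[0,0,0],[0,0,0]],"dr":[[0,0,0],[0,0,0],[0,0,0],[0,0,0],[0,0,0],[0,0,0],[0,0,0],[0,0,0],[0,0,0],[0,0,0],[0,0,0],[0,0,0],[0,0,0],[0,0,0],[0,0,0],[0,0,0],[0,0,0],[0,0,0]],"fingers":[0.5,0.5,0.5,0.5,0.5,0.5,0.5,0.5,0.5,0.5,0.5,0.5,0.5,0.5,0.5,0.5,0.5,0.5]}' 30
python3 - <<'E'
from h import *
delta([482,319.9,80])
c=camera("wrist"); cv2.imwrite("pics/w10.png",c["pixels"])
print(proj(c,[482,319.9,65]))
E
python3 -m crank '{"xyz":[[0,0,0.3],[0,0,0.4],[0,0,0.3],[0,0,0.3],[0,0,0.15],[0,0,0.1],[0,0,0.05],[0,0,0]],"dr":[[0,0,0],[0,0,0],[0,0,0],[0,0,0],[0,0,0],[0,0,0],[0,0,0],[0,0,0]],"fingers":[0.5,0.5,0.5,0.5,0.5,0.5,0.5,0.5]}' 30
python3 - <<'E'
from h import *
c=camera("wrist"); cv2.imwrite("pics/w11.png",c["pixels"])
print(delta([482,319.9,79.5]),proj(c,[482,319.9,65]))
E
```

```text
t: 30.7
tcp_pos: [482.6, 319.2, 123.0]
orientation: [180.0, -0.0, -7.0]
contact_force: [-1.4, 0.2, -1.2]
gripper_width: 57.1
t 30.7 tcp [482.6 319.2 123. ] rpy [179.99  -0.    -7.04] F [-1.4  0.2 -1.2] w 57.1
tool mm [-0.6 -0.6 43. ] units [-0.03 -0.02  1.72]
[278.76268146 225.58981201]
t: 31.75
tcp_pos: [482.4, 319.8, 83.2]
orientation: [-180.0, -0.0, -7.0]
contact_force: [-0.8, 0.2, -0.5]
gripper_width: 56.8
t 31.8 tcp [482.5 319.8  83.3] rpy [-1.7999e+02 -2.0000e-02 -7.0000e+00] F [-0.6  0.  -1.8] w 56.9
tool mm [-0.5  0.   3.8] units [-0.02  0.    0.15]
[-0.01998329  0.00026685  0.15055449] [279.70330467 251.38563039]
```

View pics/w11.png

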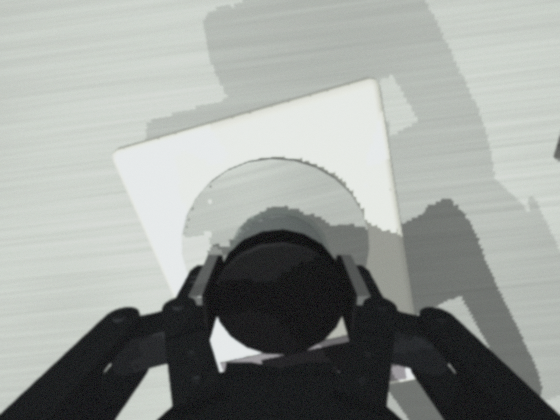

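The jar is about 4 mm above the pan. The pan's midline is at column 275 and the lid's at 280, so about 2 mm off centre. Lowering gently until contact.

```bash
python3 -m crank '{"xyz":[[0,-0.06,0.04],[0,0,0.04],[0,0,0.02],[0,0,0]],"dr":[[0,0,0],[0,0,0],[0,0,0],[0,0,0]],"fingers":[0.5,0.5,0.5,0.5]}' 30
python3 -m crank '{"xyz":[[0,0,0.02],[0,0,0.02],[0,0,0]],"dr":[[0,0,0],[0,0,0],[0,0,0]],"fingers":[0.5,0.5,0.5]}' 30
```

```text
t: 32.3
tcp_pos: [482.4, 321.2, 80.5]
orientation: [180.0, 0.0, -7.0]
contact_force: [0.4, -0.2, -1.2]
gripper_width: 56.7
t: 32.67
tcp_pos: [482.5, 321.3, 79.5]
orientation: [-180.0, 0.0, -7.0]
contact_force: [-0.3, 0.0, -1.0]
gripper_width: 56.9
```

```bash
python3 -m crank '{"xyz":[[0,0,0.02],[0,0,0]],"dr":[[0,0,0],[0,0,0]],"fingers":[0.5,0.5]}' 30
python3 -m crank '{"xyz":[[0,0,0.01],[0,0,0]],"dr":[[0,0,0],[0,0,0]],"fingers":[0.5,0.5]}' 30
```

```text
t: 32.92
tcp_pos: [482.6, 321.3, 79.5]
orientation: [180.0, -0.0, -7.0]
contact_force: [-2.5, -1.9, 3.7]
gripper_width: 57.0
t: 33.17
tcp_pos: [482.6, 321.3, 79.4]
orientation: [-180.0, -0.0, -7.0]
contact_force: [-3.7, -1.6, 6.1]
gripper_width: 57.4
```

```bash
python3 -m crank '{"xyz":[[0,0,0],[0,0,0],[0,0,0],[0,0,0],[0,0,0],[0,0,-0.2],[0,0,-0.6],[0,0,-0.9],[0,0,-0.9],[0,0,-0.9],[0,0,-0.7],[0,0,-0.3],[0,0,-0.1],[0,0,0]],"dr":[[0,0,0],[0,0,0],[0,0,0],[0,0,0],[0,0,0],[0,0,0],[0,0,0],[0,0,0],[0,0,0],[0,0,0],[0,0,0],[0,0,0],[0,0,0],[0,0,0]],"fingers":[0.75,0.85,0.95,1,1,1,1,1,1,1,1,1,1,1]}' 30
python3 - <<'E'
from h import *
c=camera("wrist"); cv2.imwrite("pics/w12.png",c["pixels"])
print(delta([527.8,-251.6,200]),proj(c,[482,319.9,65]),proj(c,[482,321,111]))
c=camera("top"); crop(c,60,200,180,320,4,"pics/t12.png"); print(proj(c,[482,320,111]))
E
```

```text
t: 34.92
tcp_pos: [482.2, 321.1, 193.2]
orientation: [180.0, 0.1, -7.0]
contact_force: [-0.2, 0.4, 0.4]
gripper_width: 85.7
t 34.98 tcp [482.  321.1 192.9] rpy [ 1.7996e+02  8.0000e-02 -7.0100e+00] F [-0.  -0.3 -0.2] w 85.4
tool mm [115.3 562.8  -7.1] units [ 4.61 22.51 -0.28]
[ 4.61062449 22.51221464 -0.28335524] [280.80304941 195.86797173] [279.71600494 213.12139255]
[102.86429741 236.42922429]
```

View pics/w12.png

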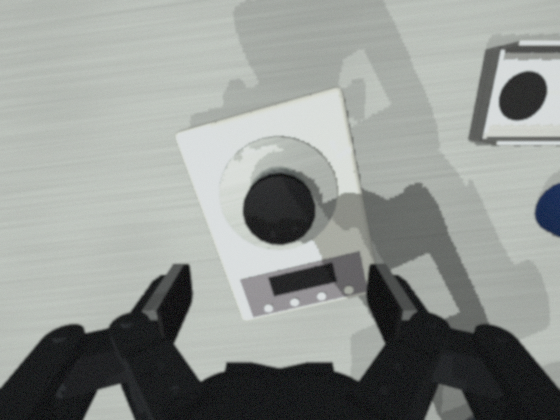

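View pics/t12.png

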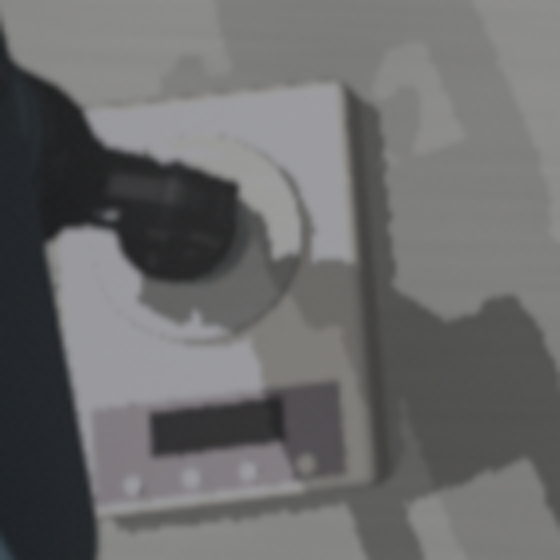

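The pan's centre is at (279,193) and the lid's at (279.5,208), against a predicted lid/pan offset of 17 px. The jar is about 1 mm off centre. Now to the slim bottle on the tray.

```bash
python3 -m crank '{"xyz":[[0.1,0.5,-0.1],[0.2,0.9,-0.1],[0.2,0.96,-0.1],[0.2,0.96,0],[0.2,0.96,0],[0.2,0.96,0],[0.2,0.96,0],[0.2,0.96,0],[0.2,0.96,0],[0.2,0.96,0],[0.2,0.96,0],[0.2,0.96,0],[0.2,0.96,0],[0.2,0.96,0],[0.2,0.96,0],[0.2,0.96,0],[0.2,0.96,0],[0.2,0.96,0],[0.2,0.96,0],[0.2,0.96,0]],"dr":[[0,0,0],[0,0,0],[0,0,0],[0,0,0],[0,0,0],[0,0,0],[0,0,0],[0,0,0],[0,0,0],[0,0,0],[0,0,0],[0,0,0],[0,0,0],[0,0,0],[0,0,0],[0,0,0],[0,0,0],[0,0,0],[0,0,0],[0,0,0]],"fingers":[1,1,1,1,1,1,1,1,1,1,1,1,1,1,1,1,1,1,1,1]}' 30
python3 -m crank '{"xyz":[[0.2,0.96,0],[0.2,0.96,0],[0.2,0.9,0],[0.1,0.6,0],[0.01,0.3,0],[0,0.11,0],[0,0,0]],"dr":[[0,0,0],[0,0,0],[0,0,0],[0,0,0],[0,0,0],[0,0,0],[0,0,0]],"fingers":[1,1,1,1,1,1,1]}' 30
python3 - <<'E'
from h import *
c=camera("wrist"); cv2.imwrite("pics/w13.png",c["pixels"])
print(delta([527.8,-251.6,116.3]),proj(c,[527.8,-251.6,148]))
E
```

```text
t: 37.52
tcp_pos: [521.7, -155.5, 201.1]
orientation: [180.0, 0.0, -7.0]
contact_force: [0.4, 0.3, 0.5]
gripper_width: 85.2
t: 38.4
tcp_pos: [528.2, -250.9, 201.2]
orientation: [-180.0, 0.0, -7.0]
contact_force: [0.9, -0.3, -0.4]
gripper_width: 85.1
t 38.45 tcp [ 528.3 -250.8  201.3] rpy [-1.7998e+02  1.0000e-02 -6.9700e+00] F [-0.8  0.1  0.2] w 85.4
tool mm [-0.4  0.9 85. ] units [-0.02  0.04  3.4 ]
[-0.01550884  0.03572412  3.39927451] [280.72672948 227.86408302]
```

View pics/w13.png

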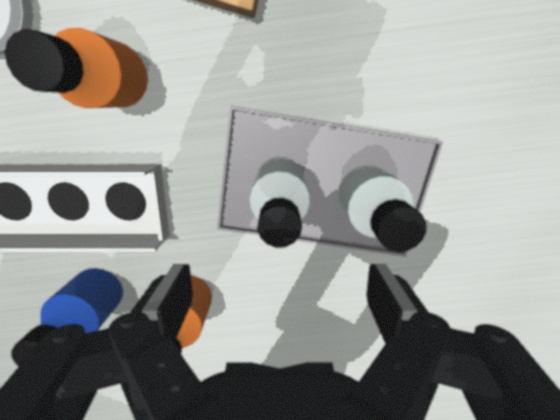

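The slim bottle's cap is at (280,222), as I left it. Grip and lift.

```bash
python3 -m crank '{"xyz":[[-0.02,0.03,0.5],[0,0,0.9],[0,0,0.9],[0,0,0.6],[0,0,0.35],[0,0,0.12],[0,0,0],[0,0,0],[0,0,0],[0,0,0],[0,0,0],[0,0,0],[0,0,0],[0,0,0],[0,0,0]],"dr":[[0,0,0],[0,0,0],[0,0,0],[0,0,0],[0,0,0],[0,0,0],[0,0,0],[0,0,0],[0,0,0],[0,0,0],[0,0,0],[0,0,0],[0,0,0],[0,0,0],[0,0,0]],"fingers":[1,1,1,1,1,1,0.7,0.55,0.5,0.45,0.4,0.35,0.3,0.2,0.1]}' 30
python3 -m crank '{"xyz":[[0,0,-0.2],[0,0,-0.6],[0,0,-0.8],[0,0,-0.8],[0,0,-0.8],[0,0,-0.6],[0,0,-0.3],[0,0,-0.1],[0,0,0]],"dr":[[0,0,0],[0,0,0],[0,0,0],[0,0,0],[0,0,0],[0,0,0],[0,0,0],[0,0,0],[0,0,0]],"fingers":[0.1,0.1,0.1,0.1,0.1,0.1,0.1,0.1,0.1]}' 30
python3 - <<'E'
from h import *
delta([539.7,63.5,117])
E
```

```text
t: 40.33
tcp_pos: [527.9, -252.0, 117.3]
orientation: [180.0, -0.0, -7.0]
contact_force: [-0.6, 1.6, 3.0]
gripper_width: 31.3
t: 41.45
tcp_pos: [527.5, -251.9, 221.5]
orientation: [-180.0, 0.0, -7.0]
contact_force: [0.1, 0.5, -1.6]
gripper_width: 31.1
t 41.45 tcp [ 527.5 -251.9  221.5] rpy [-1.7998e+02  4.0000e-02 -7.0000e+00] F [ 0.1  0.5 -1.6] w 31.1
tool mm [ -26.3 -314.5  104.5] units [ -1.05 -12.58   4.18]
```

```bash
python3 -m crank '{"xyz":[[0,-0.4,0],[-0.05,-0.8,0],[-0.1,-0.95,0],[-0.1,-0.95,0],[-0.1,-0.95,0],[-0.1,-0.95,0],[-0.1,-0.95,0],[-0.1,-0.95,0],[-0.1,-0.95,0],[-0.1,-0.95,0],[-0.1,-0.95,0],[-0.1,-0.95,0],[0.0,-0.8,0],[0,-0.7,0],[0,-0.3,0],[0,-0.08,0],[0,0,0],[0,0,0]],"dr":[[0,0,0],[0,0,0],[0,0,0],[0,0,0],[0,0,0],[0,0,0],[0,0,0],[0,0,0],[0,0,0],[0,0,0],[0,0,0],[0,0,0],[0,0,0],[0,0,0],[0,0,0],[0,0,0],[0,0,0],[0,0,0]],"fingers":[0.1,0.1,0.1,0.1,0.1,0.1,0.1,0.1,0.1,0.1,0.1,0.1,0.1,0.1,0.1,0.1,0.1,0.1]}' 30
python3 - <<'E'
from h import *
delta([539.7,63.5,118.3])
c=camera("wrist"); cv2.imwrite("pics/w14.png",c["pixels"])
E
python3 -m crank '{"xyz":[[0,0,0.4],[0,0,0.8],[0,0,0.8],[0,0,0.8],[0,0,0.6],[0,0,0.4],[0,0,0.2],[0,0,0.04],[0,0,0],[0,0,0]],"dr":[[0,0,0],[0,0,0],[0,0,0],[0,0,0],[0,0,0],[0,0,0],[0,0,0],[0,0,0],[0,0,0],[0,0,0]],"fingers":[0.1,0.1,0.1,0.1,0.1,0.1,0.1,0.1,0.1,0.1]}' 30
```

```text
t: 43.7
tcp_pos: [540.0, 62.8, 222.0]
orientation: [180.0, 0.0, -7.0]
contact_force: [-0.1, -0.3, -1.0]
gripper_width: 31.0
t 43.7 tcp [540.   62.8 222. ] rpy [ 1.7999e+02  1.0000e-02 -7.0500e+00] F [-0.1 -0.3 -1. ] w 31.0
tool mm [ -0.4  -0.7 103.7] units [-0.02 -0.03  4.15]
t: 45.0
tcp_pos: [540.4, 63.3, 121.6]
orientation: [-180.0, -0.1, -7.0]
contact_force: [0.5, 0.1, -1.1]
gripper_width: 31.0
```

View pics/w14.png

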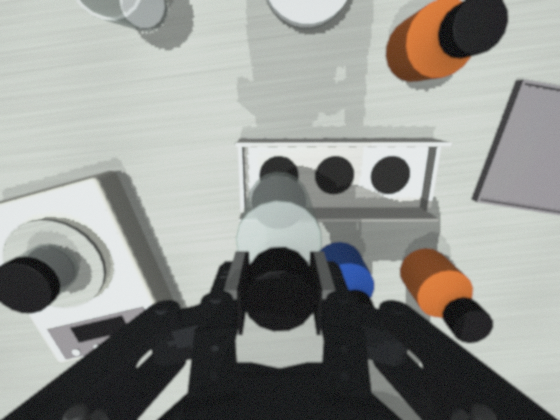

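The picture matches the lift-off picture, and the jar is on the pan at (30,283). Final lowering.

```bash
python3 -m crank '{"xyz":[[-0.02,0,0.04],[0,0,0.04],[0,0,0.02],[0,0,0]],"dr":[[0,0,0],[0,0,0],[0,0,0],[0,0,0]],"fingers":[0.1,0.1,0.1,0.1]}' 30
python3 -m crank '{"xyz":[[0,0,0.02],[0,0,0]],"dr":[[0,0,0],[0,0,0]],"fingers":[0.1,0.1]}' 30
python3 -m crank '{"xyz":[[0,0,0.02],[0,0,0]],"dr":[[0,0,0],[0,0,0]],"fingers":[0.1,0.1]}' 30
```

```text
t: 45.5
tcp_pos: [539.4, 63.4, 118.4]
orientation: [180.0, 0.0, -7.0]
contact_force: [-0.4, -0.9, -0.9]
gripper_width: 31.1
t: 45.75
tcp_pos: [539.7, 63.4, 118.3]
orientation: [-180.0, -0.0, -7.0]
contact_force: [-1.0, 0.3, -0.5]
gripper_width: 31.3
t: 46.0
tcp_pos: [540.0, 63.4, 118.2]
orientation: [-180.0, -0.1, -7.0]
contact_force: [-1.5, 1.0, 4.2]
gripper_width: 31.2
```

```bash
python3 -m crank '{"xyz":[[0,0,0],[0,0,0],[0,0,0],[0,0,0],[0,0,0],[0,0,-0.2],[0,0,-0.6],[0,0,-0.9],[0,0,-0.9],[0,0,-0.5],[0,0,-0.2],[0,0,0]],"dr":[[0,0,0],[0,0,0],[0,0,0],[0,0,0],[0,0,0],[0,0,0],[0,0,0],[0,0,0],[0,0,0],[0,0,0],[0,0,0],[0,0,0]],"fingers":[0.5,0.7,0.9,1,1,1,1,1,1,1,1,1]}' 30
python3 - <<'E'
from h import *
delta([500.9,-347.9,87])
c=camera("wrist"); cv2.imwrite("pics/w15.png",c["pixels"]); print(proj(c,[539.7,63.2,149]))
E
```

```text
t: 47.5
tcp_pos: [539.4, 63.4, 200.0]
orientation: [-180.0, -0.0, -7.0]
contact_force: [-0.2, -0.4, -0.5]
gripper_width: 85.2
t 47.5 tcp [539.4  63.4 200. ] rpy [-180.   -0.   -7.] F [-0.2 -0.4 -0.5] w 85.2
tool mm [ 11.9 412.9 113. ] units [ 0.48 16.52  4.52]
[279.89443107 228.21908852]
```

View pics/w15.png

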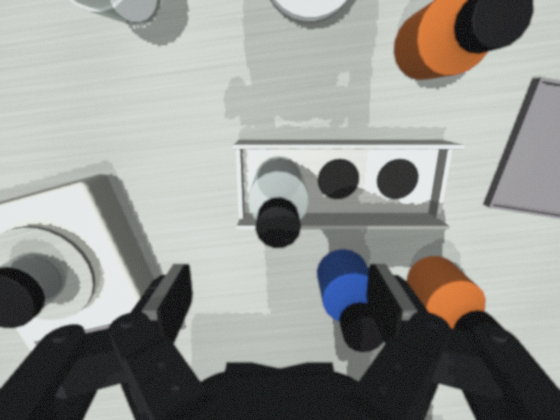

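The slim bottle stands in its seat with the cap at (279,223), the same pixel as at the start. Now the wide bottle.

```bash
python3 -m crank '{"xyz":[[0,0.5,0],[0,0.9,0],[0.03,0.96,0],[0.03,0.96,0],[0.03,0.96,0],[0.03,0.96,0],[0.03,0.96,0],[0.03,0.96,0],[0.03,0.96,0],[0.03,0.96,0],[0.03,0.96,0],[0.03,0.96,0],[0.03,0.96,0],[0.03,0.96,0],[0.03,0.96,0],[0.03,0.96,0],[0.03,0.96,0],[0.03,0.5,0],[0,0.22,0],[0,0,0]],"dr":[[0,0,0],[0,0,0],[0,0,0],[0,0,0],[0,0,0],[0,0,0],[0,0,0],[0,0,0],[0,0,0],[0,0,0],[0,0,0],[0,0,0],[0,0,0],[0,0,0],[0,0,0],[0,0,0],[0,0,0],[0,0,0],[0,0,0],[0,0,0]],"fingers":[1,1,1,1,1,1,1,1,1,1,1,1,1,1,1,1,1,1,1,1]}' 30
python3 - <<'E'
from h import *
delta([500.9,-347.9,87])
E
python3 -m crank '{"xyz":[[0,0,0.5],[0,0,0.9],[0,0,0.9],[0,0,0.9],[0,0,0.7],[0,0,0.4],[0,0,0.2],[0,0,0],[0,0,0]],"dr":[[0,0,0],[0,0,0],[0,0,0],[0,0,0],[0,0,0],[0,0,0],[0,0,0],[0,0,0],[0,0,0]],"fingers":[1,1,1,1,1,1,1,1,1]}' 30
python3 - <<'E'
from h import *
delta([500.9,-347.9,87])
c=camera("wrist"); cv2.imwrite("pics/w16.png",c["pixels"])
E
```

```text
t: 50.05
tcp_pos: [501.0, -347.9, 199.9]
orientation: [-180.0, 0.0, -7.0]
contact_force: [-0.3, 0.7, -0.1]
gripper_width: 85.7
t 50.05 tcp [ 501.  -347.9  199.9] rpy [-1.7998e+02  1.0000e-02 -7.0100e+00] F [-0.3  0.7 -0.1] w 85.7
tool mm [-1.000e-01  0.000e+00  1.129e+02] units [-0.01  0.    4.52]
t: 51.18
tcp_pos: [501.5, -348.4, 88.3]
orientation: [179.9, -0.1, -7.0]
contact_force: [-0.9, 0.2, 0.2]
gripper_width: 85.6
t 51.17 tcp [ 501.5 -348.4   88.3] rpy [ 1.7995e+02 -6.0000e-02 -7.0000e+00] F [-0.9  0.2  0.2] w 85.6
tool mm [-0.6 -0.5  1.3] units [-0.03 -0.02  0.05]
```

View pics/w16.png

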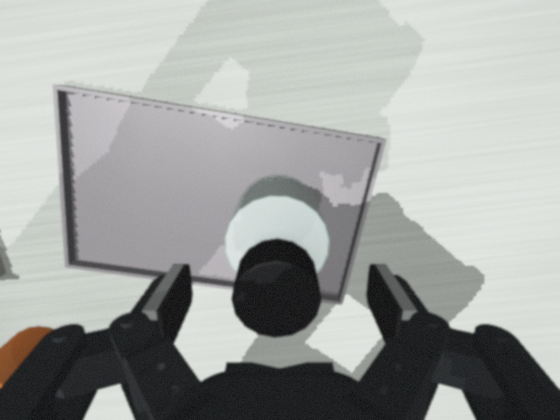

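The cap is centred between the pads at (277,287). Grip and lift.

```bash
python3 -m crank '{"xyz":[[0,0,0.02],[0,0,0],[0,0,0],[0,0,0],[0,0,0],[0,0,0],[0,0,0],[0,0,0]],"dr":[[0,0,0],[0,0,0],[0,0,0],[0,0,0],[0,0,0],[0,0,0],[0,0,0],[0,0,0]],"fingers":[0.6,0.5,0.45,0.42,0.38,0.3,0.2,0.2]}' 30
python3 -m crank '{"xyz":[[0,0,-0.2],[0,0,-0.6],[0,0,-0.8],[0,0,-0.8],[0,0,-0.4],[0,0,-0.2],[0,0,0]],"dr":[[0,0,0],[0,0,0],[0,0,0],[0,0,0],[0,0,0],[0,0,0],[0,0,0]],"fingers":[0.2,0.2,0.2,0.2,0.2,0.2,0.2]}' 30
python3 - <<'E'
from h import *
delta([523.4,-71,88])
E
```

```text
t: 52.22
tcp_pos: [501.2, -348.0, 87.3]
orientation: [180.0, -0.0, -7.0]
contact_force: [-1.0, 3.0, 4.9]
gripper_width: 38.8
t: 53.1
tcp_pos: [501.0, -347.9, 162.1]
orientation: [180.0, -0.0, -7.0]
contact_force: [0.6, -0.9, -4.1]
gripper_width: 39.3
t 53.1 tcp [ 501.  -347.9  162.1] rpy [180.  -0.  -7.] F [ 0.6 -0.9 -4.1] w 39.3
tool mm [ -11.5 -277.6   74.1] units [ -0.46 -11.1    2.97]
```

```bash
python3 -m crank '{"xyz":[[0,-0.4,0],[0,-0.8,0],[-0.04,-0.95,0],[-0.04,-0.95,0],[-0.04,-0.95,0],[-0.04,-0.95,0],[-0.04,-0.95,0],[-0.04,-0.95,0],[-0.04,-0.95,0],[-0.04,-0.95,0],[-0.06,-0.95,0],[-0.06,-0.8,0],[-0.02,-0.38,0],[0,-0.17,0],[0,0,0],[0,0,0]],"dr":[[0,0,0],[0,0,0],[0,0,0],[0,0,0],[0,0,0],[0,0,0],[0,0,0],[0,0,0],[0,0,0],[0,0,0],[0,0,0],[0,0,0],[0,0,0],[0,0,0],[0,0,0],[0,0,0]],"fingers":[0.2,0.2,0.2,0.2,0.2,0.2,0.2,0.2,0.2,0.2,0.2,0.2,0.2,0.2,0.2,0.2]}' 30
python3 - <<'E'
from h import *
delta([523.4,-71,88.3])
c=camera("wrist"); cv2.imwrite("pics/w17.png",c["pixels"])
E
```

```text
t: 55.1
tcp_pos: [523.5, -71.8, 162.0]
orientation: [180.0, -0.0, -7.0]
contact_force: [-0.1, 0.6, -1.9]
gripper_width: 39.4
t 55.1 tcp [523.5 -71.8 162. ] rpy [179.99  -0.    -7.05] F [-0.1  0.6 -1.9] w 39.4
tool mm [-0.2 -0.8 73.7] units [-0.01 -0.03  2.95]
```

View pics/w17.png

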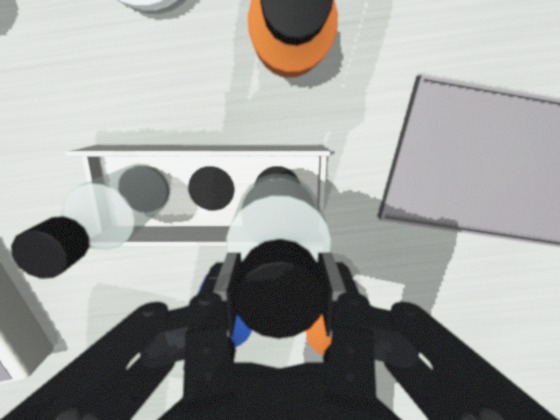

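The wide bottle is over its own seat disc (277,175), and the slim bottle is well clear on the left. Lowering.

```bash
python3 -m crank '{"xyz":[[-0.01,-0.02,0.4],[0,0,0.8],[0,0,0.8],[0,0,0.5],[0,0,0.24],[0,0,0.1],[0,0,0.02],[0,0,0],[0,0,0]],"dr":[[0,0,0],[0,0,0],[0,0,0],[0,0,0],[0,0,0],[0,0,0],[0,0,0],[0,0,0],[0,0,0]],"fingers":[0.2,0.2,0.2,0.2,0.2,0.2,0.2,0.2,0.2]}' 30
python3 -m crank '{"xyz":[[0,0,0.04],[0,0,0]],"dr":[[0,0,0],[0,0,0]],"fingers":[0.2,0.2]}' 30
python3 -m crank '{"xyz":[[0,0,0.02],[0,0,0]],"dr":[[0,0,0],[0,0,0]],"fingers":[0.2,0.2]}' 30
```

```text
t: 56.28
tcp_pos: [523.6, -70.7, 91.0]
orientation: [180.0, -0.0, -7.0]
contact_force: [-0.4, 0.5, -3.1]
gripper_width: 39.1
t: 56.52
tcp_pos: [523.2, -70.6, 89.5]
orientation: [-180.0, 0.0, -7.0]
contact_force: [-0.6, -0.2, -2.6]
gripper_width: 39.5
t: 56.78
tcp_pos: [523.2, -70.6, 89.0]
orientation: [-180.0, 0.0, -7.0]
contact_force: [0.2, -0.3, -3.4]
gripper_width: 39.2
```

```bash
python3 -m crank '{"xyz":[[0,0,0.02],[0,0,0]],"dr":[[0,0,0],[0,0,0]],"fingers":[0.2,0.2]}' 30
python3 -m crank '{"xyz":[[0,0,0.02],[0,0,0]],"dr":[[0,0,0],[0,0,0]],"fingers":[0.2,0.2]}' 30
python3 -m crank '{"xyz":[[0,0,0.02],[0,0,0]],"dr":[[0,0,0],[0,0,0]],"fingers":[0.2,0.2]}' 30
```

```text
t: 57.02
tcp_pos: [523.2, -70.6, 88.5]
orientation: [-180.0, 0.0, -7.0]
contact_force: [-0.2, -0.2, -2.3]
gripper_width: 39.3
t: 57.28
tcp_pos: [523.5, -70.6, 88.3]
orientation: [-180.0, -0.0, -7.0]
contact_force: [-0.4, 0.2, -0.2]
gripper_width: 38.9
t: 57.52
tcp_pos: [523.7, -70.6, 88.3]
orientation: [180.0, -0.1, -7.0]
contact_force: [-1.2, 1.8, 5.2]
gripper_width: 39.0
```

Seated. Release, rise, and retreat towards the robot/right to clear the top view.

```bash
python3 -m crank '{"xyz":[[0,0,0],[0,0,0],[0,0,0],[0,0,0],[0,0,0],[0,0,-0.2],[0,0,-0.6],[0,0,-0.9],[0,0,-0.9],[0,0,-0.9],[0,0,-0.8],[0,0,-0.5],[0,0,-0.2],[0,0,0]],"dr":[[0,0,0],[0,0,0],[0,0,0],[0,0,0],[0,0,0],[0,0,0],[0,0,0],[0,0,0],[0,0,0],[0,0,0],[0,0,0],[0,0,0],[0,0,0],[0,0,0]],"fingers":[0.5,0.7,0.9,1,1,1,1,1,1,1,1,1,1,1]}' 30
python3 -m crank '{"xyz":[[-0.2,0.5,0],[-0.4,0.9,0],[-0.4,0.95,0],[-0.4,0.95,0],[-0.4,0.95,0],[-0.4,0.95,0],[-0.4,0.95,0],[-0.4,0.95,0],[-0.4,0.95,0],[-0.4,0.95,0],[-0.4,0.95,0],[-0.4,0.95,0],[-0.4,0.95,0],[-0.4,0.95,0],[-0.4,0.95,0],[-0.2,0.95,0],[-0.1,0.9,0],[0,0.5,0],[0,0.2,0],[0,0,0]],"dr":[[0,0,0],[0,0,0],[0,0,0],[0,0,0],[0,0,0],[0,0,0],[0,0,0],[0,0,0],[0,0,0],[0,0,0],[0,0,0],[0,0,0],[0,0,0],[0,0,0],[0,0,0],[0,0,0],[0,0,0],[0,0,0],[0,0,0],[0,0,0]],"fingers":[1,1,1,1,1,1,1,1,1,1,1,1,1,1,1,1,1,1,1,1]}' 30
python3 - <<'E'
from h import *
c=camera("top"); cv2.imwrite("pics/t20.png",c["pixels"])
crop(c,205,325,180,260,6,"pics/t20r.png"); crop(c,60,165,190,320,4,"pics/t20b.png")
print(proj(c,[482,320,111]))
c=camera("scene"); cv2.imwrite("pics/s20.png",c["pixels"]); delta([0,0,0])
E
```

```text
t: 59.28
tcp_pos: [523.2, -70.6, 212.6]
orientation: [180.0, -0.0, -7.0]
contact_force: [0.0, 0.3, -0.1]
gripper_width: 85.8
t: 61.78
tcp_pos: [322.5, -456.3, 212.3]
orientation: [-180.0, 0.0, -7.0]
contact_force: [0.4, -0.8, -0.1]
gripper_width: 85.6
[102.86429741 236.42922429]
t 61.88 tcp [ 322.6 -455.9  212.5] rpy [-1.7997e+02  1.0000e-02 -6.9600e+00] F [-0.2 -0.1 -1.1] w 85.6
tool mm [-375.4 -413.4  212.5] units [-15.02 -16.54   8.5 ]
```

View pics/t20r.png

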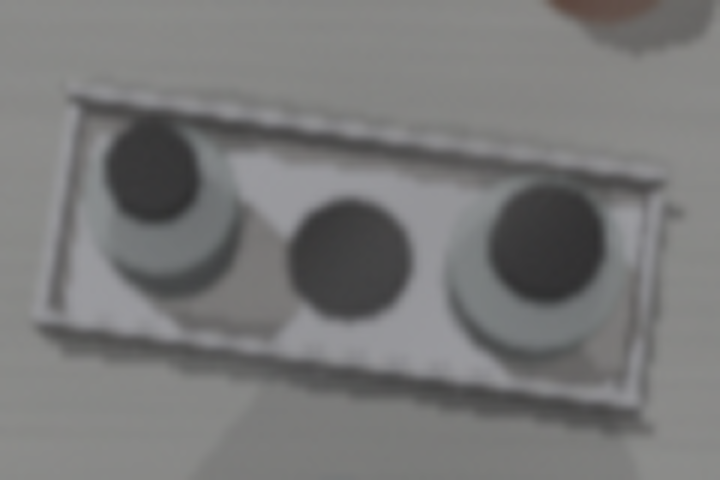

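View pics/t20b.png

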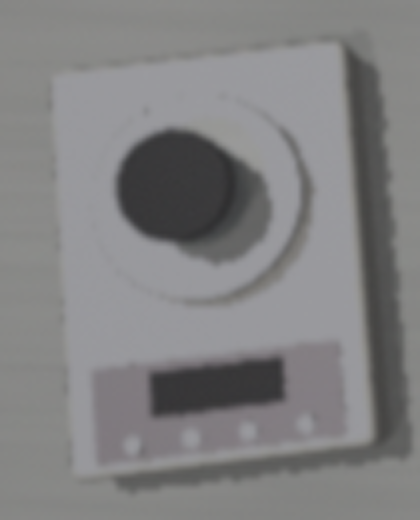

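View pics/s20.png

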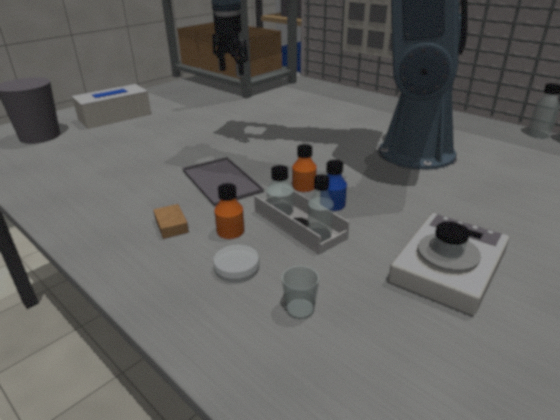

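View pics/t20.png

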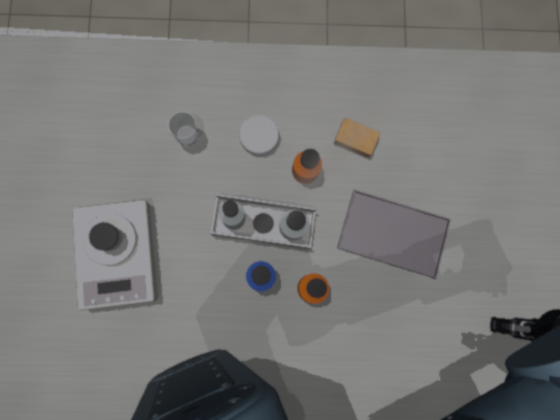

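The caps are at crop pixels (152,171) and (547,241), against (153,170) and (549,241) at the start. The lid is at top pixel (103,236), where (102.9,236.4) is expected for a centred jar. The bystanders are unmoved. Handing in.

```bash
python3 -c "
from workcell import ticket
print(ticket.sign_off())"
```

```text
the job is handed in; nothing more can be done
None
```

I moved both bottles to the side tray, set the jar on the balance pan, then put both bottles back in their own seats. I handed the job in at about 62 s.

- **Jar:** the last wrist and top views put it within about 1 mm of the pan's centre, upright. The force reading stayed at about 6 N as it was set down.
- **Bottles:** both caps are within about 1 mm of their starting pixels, and both bottles are upright.
- **Everything else:** the bystanders and look-alikes look unmoved in the top and scene pictures. The arm ended clear of everything.
- **Disagreements:** wrist-view predictions were off by about 4 pixels (about 2 mm), within the stated calibration. The first grasp of the wide bottle was about 1.6 mm off its measured centre, so I released it midway between the two, about 1 mm from where it was measured. No check failed.

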